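# Shim the rocking tube roller

## Task

The small tube roller mixer rocks because its levelling foot at the left end, robot side, has seized short and hangs clear of the bench. With the fingertips push the grey wedge along the bench, thin end first, squarely under that foot until it is snug and stops there, taking care not to shove or jack up the mixer. Then press down firmly (about 10 N) on the metal ear above that foot to check that the corner no longer dips, and come away; never pick the wedge up, and leave everything else where it is.

Things in the scene. Friction and masses are not known exactly. Their poses are not given: they have to be found in the camera images.
- mixer: Tube roller mixer, 4 to 5 kg, loose: white housing 150 (x) by 230 mm (y), grey end cheeks 80 mm high, white rollers along y, an aluminium ear over a rubber foot at each corner. Origin on the bench under its middle; x to its back, away from the robot, y to its left end, z up. It stands level on three feet; the corner at -x, +y hangs free and dips by that gap when pressed with about 6 N.
- ear: The aluminium ear above the short foot, at the mixer's left end on the robot's side: a plate 44 (x) by 50 mm (y), 6 mm thick, standing out from the end of the housing. Origin at the centre of its top, 28 mm above the bench when the mixer is level; axes as the mixer's. The end cheek, 25 mm from this centre, rises 52 mm above the ear.
- foot: The short levelling foot under that ear: a rubber puck 26 mm across and 11.5 mm high, seized on its thread (it does not move in the mixer). Origin at the centre of its underside, which hangs 6.5 to 10 mm above the bench at the start; axes as the mixer's.
- wedge: Grey plastic wedge, loose, 55 to 100 g: 100 mm long, 40 wide, 3 mm thick at the thin end, 19 at the square thick end, lying left of the foot, thin end 10 to 70 mm short of it. Origin mid-underside; x points to the thin end (+50 mm). Slides with under 1 N; jammed under the foot, 5 to 10 N of push is snug, above about 15 N the mixer slides. Friction keeps it there.
- tube_block: Bystander: white block 34 by 72 mm, 28 mm high, with two capped sample tubes in it, 97 mm high in all. Origin under its centre.
- marker: Bystander: marker pen 133 mm long, 17 mm thick, lying along its x axis. Origin under its middle.
- label_roll: Bystander: roll of paper labels 64 mm across, 30 mm high. Origin under its centre.
- spray_bottle: Bystander: spray bottle 68 mm across, 184 mm high. Origin under its centre.
- scanner: Bystander: black desktop code scanner, a ball with a red ring on a round foot 94 mm across, 150 mm high. Origin under its centre.
There are look-alikes about, which are no part of the job. Several things have the shape of the wedge; the one meant has the colours described above.

How it is judged:
By the outcome, as a careful person would: the job done as asked, in the order asked, and still so for the second after the job is handed in, with the robot touching nothing.
It also fails if it takes over 67 s, if anything falls off the work surface, if the arm or the gripper's body presses on something with over 40 N, if the wrist force passes 120 N, or if a joint passes its speed limit or range.

## Robot

A 6-joint arm with a two-finger parallel gripper is mounted at the origin on the work surface. World frame = base frame: x ahead of the robot, y to its left, z up, the work surface at z = 0. Lengths are in m, angles in rad, forces in N, time in s.
With the tool pointing down it reaches from about 0.375 to 0.9 m from the base axis. Payload 3.1 kg.
Tool frame: the origin (TCP) lies at the very end of the fingers, on their centre line; the grasp point (between the pads) lies 19 mm behind it; z points along the fingers, y is the line along which they close (so a half turn about z gives the same grasp; the last joint's range is limited). The gripper opens to 85 mm and grips with 20 to 120 N. Pads are 22 mm wide; open, the fingers measure 114 mm over their backs; the gripper's body (76 mm by 85 mm) begins 54 mm behind the grasp point. The pads swing forward as they close: fully open they stand 13 mm farther back than shut.
Start: joints at [1.137, 0.527, 1.433, -0, 1.181, -0.178], TCP at [0.157, 0.605, 0.231] pointing down, gripper open.
Joint ranges: [-3.08, 3.08], [-0.75, 2.2], [0.22, 2.44], [-1.43, 4.57], [0, 2.65], [-2.85, 2.85]. Speed limits (rad/s): [2.79, 2.79, 3.14, 3.14, 3.14, 3.14].

## Interface

Orientations are given as a unit quaternion [x, y, z, w].
In Python, from station import manip gives the robot as it stands.
- The arm moves only by the shell command python3 -m handwheel 'ROWS' [FORCE]. ROWS is JSON, a list of rows, each a list of 7 numbers: the shift along the world's x, y, z in mm, then the turn, a rotation vector about the world's x, y, z in degrees, then the opening, from 0 (shut) to 1 (fully open). A call has exactly 10 rows; each row shifts and turns the commanded pose from where the row before left it; what a row does not reach is not made up. A row lasts 1/8 s, in which the tool goes at most 62.5 mm and 10.7 degrees, less where a joint would pass 70% of its speed; a pose out of reach is approached as far as the arm can. A call is refused whole if a number of a shift passes 62.5 or a number of a turn 10.7, either way. A call with a gripper value outside its range is refused whole. The fingers move at their own pace and stop on an object; FORCE is the grip in N (left out, the last holds). Time passes only in rows, so rows that do not move let the fingers close, or fill a call up. It gives the time, the measured TCP pose, the force, the opening and the grip force at its end, in the units of the state.
- manip.sense(): the state, without advancing time (a new reading comes with each control period).
- manip.snapshot(name): name is "scene" or "top" or "wrist"; returns the picture (420x560x3 uint8, red, green, blue); there is no depth.
- manip.get_calibration(name): a dict with "K" (3x3 intrinsics, pixels), "k1" (the pictures are not rectified: a ray, as slopes to the right and down, at radius r is drawn at 1 + k1 r^2 times it, then the intrinsics apply), "rvec" (rotation vector, rad) and "tvec" (3), from world to camera coordinates, as OpenCV has them. Camera axes: x right, y down, z forward; pixel columns grow to the right and rows downward; lengths in m; the calibration is good to about 2 mm. A picture is of the moment at which its call begins: read the wrist's pose just before it. get_calibration takes no time and is no camera call; for the wrist camera it gives the pose at the moment of the call.
- manip.sign_off(): hands the job in; it is judged then, once.
The state is a dict: "t": time; "q": joint angles; "qd": joint speeds; "tau": joint torques, N m; "tcp_pos": TCP position; "tool_rot": TCP orientation; "force": force on the tool from outside, world axes, zero at the start; "ft_torque": the same for the moment, N m; "finger_gap": opening from 0.0 (shut) to 1.0 (fully open); "gripper_force": force on a finger pad.
Only numpy, scipy, OpenCV 4.12 (cv2) and the standard library are available. Lean on these libraries where they do the work, as an engineer would, in place of code of your own. Each camera call takes 0.05 s, during which the arm holds its last target. There are 200 camera calls.

## Working session

There is one attempt and no reset: what is moved stays moved. The work goes in short steps, Python scripts to look and compute and a shell command to move; the robot and the scene stay as the last step left them, time stands still between calls to the robot, and variables do not carry over. Pictures are saved under pics/ and viewed, at most 10 in all, crops included, and the job is handed in when it is done.

```bash
mkdir -p pics
python3 - <<'E'
from station import manip
import cv2
for n in ("scene","top"):
    im=manip.snapshot(n); cv2.imwrite(f"pics/{n}0.png",im[:,:,::-1])
    c=manip.get_calibration(n); print(n,c)
s=manip.sense(); print(s)
a=[cv2.imread(f"pics/{n}0.png") for n in("scene","top")]
E
```

```text
scene {'K': array([[471.71836203,   0.        , 280.48987985],
       [  0.        , 471.71836203, 208.43729274],
       [  0.        ,   0.        ,   1.        ]]), 'k1': 0.018439421970996735, 'rvec': array([ 0.9702381,  2.4913502, -1.0588671]), 'tvec': array([ 0.40754439, -0.22926844,  1.81782873])}
top {'K': array([[448.62029104,   0.        , 278.51489351],
       [  0.        , 448.62029104, 218.19040482],
       [  0.        ,   0.        ,   1.        ]]), 'k1': -0.12171042081540805, 'rvec': array([ 2.12627401, -2.10317264,  0.20974004]), 'tvec': array([-0.00682325,  0.55028097,  1.1150341 ])}
{'t': 0.1, 'q': array([ 1.13750281e+00,  5.28360219e-01,  1.43378528e+00,  5.16317911e-06,
        1.18142265e+00, -1.78492490e-01]), 'qd': array([-0.00096472, -0.0011225 , -0.00203714,  0.00029307, -0.00013816,
       -0.00114156]), 'tau': array([-7.89618061e-04, -4.43303132e+01, -1.78586018e+01, -2.99477733e-04,
        3.90966583e-03, -1.32346008e-05]), 'tcp_pos': array([0.15721938, 0.60422633, 0.23043593]), 'tool_rot': array([ 1.27057068e-01,  9.91894917e-01, -9.41175670e-04, -2.99731598e-04]), 'force': array([-0.18167026,  0.0206419 ,  0.1032792 ]), 'ft_torque': array([ 0.03335581, -0.05277335, -0.00300893]), 'gripper_force': 0.0, 'finger_gap': 0.996458343063316}
```

View pics/scene0.png

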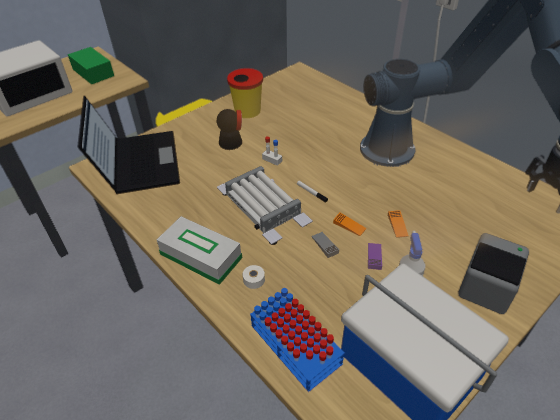

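View pics/top0.png

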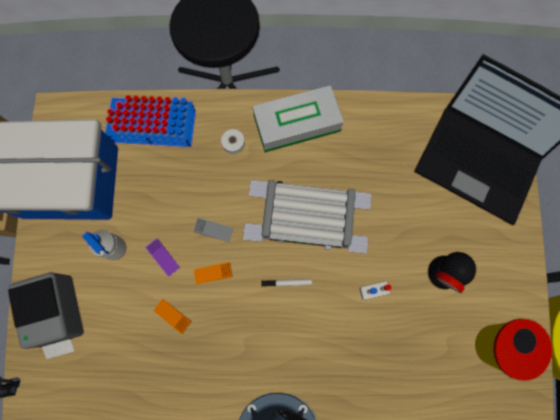

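Two pictures: the mixer sits at top-view (310,213), with its left, robot-side ear at (253,232). There are four wedge-shaped candidates: grey (213,230), orange (213,273) and (173,316), purple (162,257). The grey one fits by colour and position, left of that ear. I'll confirm it in a crop and measure.

```bash
cat > h.py <<'E'
import numpy as np, cv2
from station import manip
def ray(c,uv):
    p=cv2.undistortPoints(np.array([[uv]],float),c["K"],np.array([c["k1"],0,0,0.]))[0,0]
    R=cv2.Rodrigues(np.array(c["rvec"]))[0]; o=-R.T@np.array(c["tvec"]); return o,R.T@np.array([p[0],p[1],1])
def pt(c,uv,z):
    o,d=ray(c,uv); return o+d*(z-o[2])/d[2]
def proj(c,P):
    return cv2.projectPoints(np.array(P,float).reshape(-1,3),np.array(c["rvec"]),np.array(c["tvec"]),c["K"],np.array([c["k1"],0,0,0.]))[0][:,0]
E
python3 - <<'E'
from h import *
c=manip.get_calibration("top")
for n,uv,z in [("wedge",(213,230),.01),("ear",(253,232),.028),("earBL",(259,189),.028),("earFR",(358,244),.028),("earBR",(363,200),.028),("purple",(162,257),.01),("orange",(213,273),.01)]: print(n,pt(c,uv,z).round(4))
a=cv2.imread("pics/top0.png")[175:265,180:300]; b=cv2.imread("pics/scene0.png")[190:270,265:385]
a=cv2.resize(a,None,fx=6,fy=6,interpolation=cv2.INTER_CUBIC)[:300+240]
cv2.imwrite("pics/c1.png",a)
w=manip.snapshot("wrist"); cv2.imwrite("pics/w0.png",w[:,:,::-1])
E
```

```text
wedge [0.525  0.1762 0.01  ]
ear [0.5177 0.0666 0.028 ]
earBL [0.636  0.0531 0.028 ]
earFR [ 0.4883 -0.2121  0.028 ]
earBR [ 0.6085 -0.2286  0.028 ]
purple [0.4496 0.3117 0.01  ]
orange [0.409  0.1719 0.01  ]
```

View pics/c1.png

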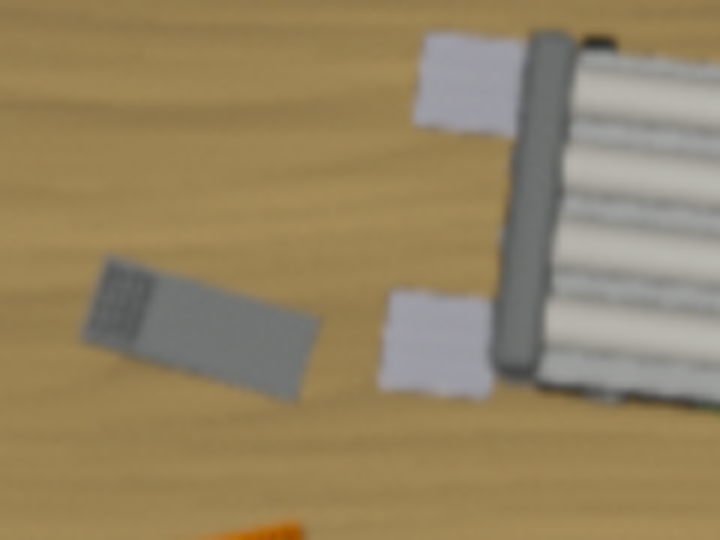

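View pics/w0.png

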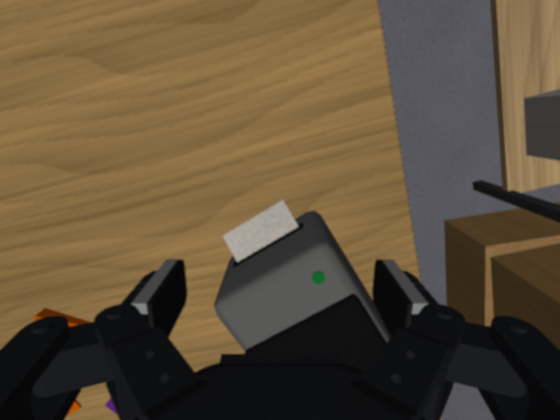

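The crop confirms it. The grey wedge has its ribbed thick end at crop (95,300) and its thin end at (310,360), facing the ear, whose corners are (390,290), (378,390) and (490,398). The wrist view currently shows only the scanner-like box. I'll compute corners, the needed motion, and where the wrist camera would look.

Run:
```python
from h import *
c=manip.get_calibration("top")
f=lambda u,v:((u+.5)/6-.5+180,(v+.5)/6-.5+175)
W=[pt(c,f(320,318),.003),pt(c,f(298,402),.003),pt(c,f(80,340),.019),pt(c,f(108,256),.019)]
for w in W: print(w.round(4))
thin=(W[0]+W[1])/2; thick=(W[2]+W[3])/2; d=(thin-thick)[:2]; print("wedge",thin,thick,np.linalg.norm(d),np.degrees(np.arctan2(d[1],d[0])))
for p in [(390,290),(378,390),(490,398),(425,32),(414,128)]: print("ear",pt(c,f(*p),.028).round(4))
s=manip.sense(); k=manip.get_calibration("wrist"); R=cv2.Rodrigues(np.array(k["rvec"]))[0]; o=-R.T@np.array(k["tvec"])
from scipy.spatial.transform import Rotation as Ro
T=Ro.from_quat(s["tool_rot"]); print("cam in tool",T.inv().apply(o-s["tcp_pos"]),"\naxes(rows) in tool",T.inv().apply(R).round(3), k["K"][0,0])
for z in (.0,): print(pt(k,(280,150),z))
```

```text
[0.5335 0.1231 0.003 ]
[0.495  0.1319 0.003 ]
[0.5194 0.2291 0.019 ]
[0.5579 0.2182 0.019 ]
wedge [0.51425442 0.12752114 0.003     ] [0.53867023 0.22363256 0.019     ] 0.09916419577732132 -104.25370732187392
ear [0.542  0.0897 0.028 ]
ear [0.497  0.0938 0.028 ]
ear [0.494  0.0443 0.028 ]
ear [0.6614 0.077  0.028 ]
ear [0.6164 0.0808 0.028 ]
cam in tool [ 0.0700951  -0.00019804 -0.14178454] 
axes(rows) in tool [[-0.    1.    0.  ]
 [-0.96 -0.   -0.28]
 [-0.28 -0.    0.96]] 316.06328416891347
[0.12729952 0.61245579 0.        ]
```

```bash
python3 -m handwheel '[[36,-47,-2,0,0,-8.1,1],[36,-47,-2,0,0,-8.1,1],[36,-47,-2,0,0,-8.1,1],[36,-47,-2,0,0,-8.1,1],[36,-47,-2,0,0,-8.1,1],[36,-47,-2,0,0,-8.1,1],[36,-47,-2,0,0,-8.1,1],[36,-47,-2,0,0,-8.1,1],[36,-47,-2,0,0,-8.1,1],[36,-47,-2,0,0,-8.5,1]]' 20
python3 -m handwheel '[[0,0,0,0,0,0,1],[0,0,0,0,0,0,1],[0,0,0,0,0,0,1],[0,0,0,0,0,0,1],[0,0,0,0,0,0,1],[0,0,0,0,0,0,1],[0,0,0,0,0,0,1],[0,0,0,0,0,0,1],[0,0,0,0,0,0,1],[0,0,0,0,0,0,1]]'
python3 - <<'E'
from h import *
import pickle
k=manip.get_calibration("wrist"); w=manip.snapshot("wrist"); cv2.imwrite("pics/w1.png",w[:,:,::-1]); pickle.dump(k,open("k1.pkl","wb"))
s=manip.sense(); print(s["tcp_pos"],s["tool_rot"],s["q"],s["force"])
E
```

```text
t: 1.4
tcp_pos: [0.5184, 0.1331, 0.2111]
tool_rot: [0.745, 0.667, 0.0, -0.0]
force: [1.3, -1.1, 0.3]
finger_gap: 1.0
gripper_force: 0.0
t: 2.65
tcp_pos: [0.5175, 0.1347, 0.2113]
tool_rot: [0.743, 0.669, -0.0, -0.0]
force: [0.9, -0.7, 0.6]
finger_gap: 1.001
gripper_force: 0.0
[0.51749877 0.134745   0.21128744] [ 7.43169645e-01  6.69103040e-01 -1.02570991e-05 -8.92365745e-06] [4.56285552e-02 4.32803236e-01 1.68067840e+00 9.08559474e-07
 1.02813819e+00 1.50422028e-01] [-0.37246941  0.42997562 -0.5537615 ]
```

View pics/w1.png

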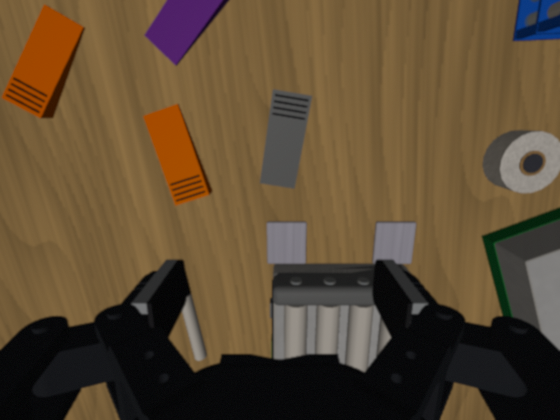

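The wrist view clearly shows the grey wedge (thick ribbed end at (292,92), thin end at (278,185)) and the target ear at (286,243), with the back ear at (394,243). I'll measure them by mask.

```bash
cat > meas.py <<'E'
from h import *
def grey(im,box,lo,hi):
    x0,y0,x1,y1=box; c=im[y0:y1,x0:x1].astype(int); sat=c.max(2)-c.min(2); v=c.mean(2)
    m=((sat<30)&(v>lo)&(v<hi)).astype(np.uint8)
    m=cv2.morphologyEx(m,cv2.MORPH_CLOSE,np.ones((7,7)))
    cs=cv2.findContours(m,cv2.RETR_EXTERNAL,cv2.CHAIN_APPROX_NONE)[0]; q=max(cs,key=cv2.contourArea)
    r=cv2.minAreaRect(q); print("area",cv2.contourArea(q),r)
    return q[:,0]+np.array([x0,y0]), cv2.boxPoints(r)+np.array([x0,y0])
def quad(cnt,n=4):
    h=cv2.convexHull(cnt.astype(np.int32)); return cv2.approxPolyN(h,4)[0] if hasattr(cv2,"approxPolyN") else None
E
python3 - <<'E'
from meas import *
import pickle
k=pickle.load(open("k1.pkl","rb")); im=cv2.imread("pics/w1.png")
for n,b,lo,hi in [("wedge",(245,75,330,200),40,140),("earF",(255,212,318,262),110,230),("earB",(365,212,425,256),110,230)]:
    print(n, im[(b[1]+b[3])//2,(b[0]+b[2])//2])
    cnt,bx=grey(im,b,lo,hi); q=quad(cnt)
    for p in q:
        if n=="wedge": z=.003 if p[1]>140 else .019
        else: z=.028
        print(p,pt(k,p,z).round(4))
E
```

```text
wedge [81 81 82]
area 3408.5 ((39.3648681640625, 63.810813903808594), (39.45575714111328, 94.5294189453125), 9.462322235107422)
[312  95] [0.5604 0.2207 0.019 ]
[294 188] [0.5343 0.1243 0.003 ]
[259 183] [0.4955 0.1342 0.003 ]
[272  89] [0.5214 0.2304 0.019 ]
earF [130 123 126]
area 1407.0 ((31.0, 30.0), (38.0, 38.0), 90.0)
[306 223] [0.543  0.0899 0.028 ]
[304 261] [0.5371 0.0451 0.028 ]
[267 261] [0.4957 0.0494 0.028 ]
[267 223] [0.5009 0.0944 0.028 ]
earB [130 122 126]
area 1197.0 ((29.5, 27.0), (32.0, 41.0), 90.0)
[415 223] [0.6609 0.0775 0.028 ]
[412 255] [0.6581 0.0397 0.028 ]
[374 255] [0.6157 0.0442 0.028 ]
[377 223] [0.6198 0.0819 0.028 ]
```

Wrist and top views agree within 2 mm. The ear centre is at (0.518, 0.067) and the mixer yaw is −6°. The wedge is about 8° off the push line and its middle is 2–3 mm to the side. I'll straddle it on the bench and square it by closing lightly, without lifting.

```bash
python3 -m handwheel '[[7,30,0,0,0,0,1],[7,30,-20,0,0,0,1],[0,0,-28,0,0,0,1],[0,0,-30,0,0,0,1],[0,0,-30,0,0,0,1],[0,0,-30,0,0,0,1],[0,0,-30,0,0,0,1],[0,0,-20,0,0,0,1],[0,0,-15,0,0,0,1],[0,0,-5,0,0,0,0.8]]' 20
python3 -m handwheel '[[0,0,0,0,0,0,0.7],[0,0,0,0,0,0,0.6],[0,0,0,0,0,0,0.55],[0,0,0,0,0,0,0.52],[0,0,0,0,0,0,0.49],[0,0,0,0,0,0,0.47],[0,0,0,0,0,0,0.46],[0,0,0,0,0,0,0.45],[0,0,0,0,0,0,0.45],[0,0,0,0,0,0,0.45]]' 20
```

```text
t: 3.95
tcp_pos: [0.5312, 0.1947, 0.0025]
tool_rot: [0.743, 0.669, -0.0, -0.0]
force: [0.2, 0.7, 0.9]
finger_gap: 0.818
gripper_force: 0.0
t: 5.2
tcp_pos: [0.5319, 0.1949, 0.0041]
tool_rot: [0.743, 0.669, 0.0, 0.0]
force: [-0.4, 0.1, 5.5]
finger_gap: 0.483
gripper_force: 18.4
```

```bash
python3 -m handwheel '[[0,0,0,0,0,0,0.6],[0,0,0,0,0,0,0.75],[0,0,0,0,0,0,0.75],[0,0,0,0,0,0,0.75],[0,0,30,0,0,0,0.75],[0,0,40,0,0,0,0.7],[3,30,50,0,0,0,0.5],[3,30,50,0,0,0,0.2],[0,0,20,0,0,0,0.15],[0,0,0,0,0,0,0.15]]'
python3 - <<'E'
from meas import *
k=manip.get_calibration("wrist"); w=manip.snapshot("wrist")[:,:,::-1].copy(); cv2.imwrite("pics/w2.png",w)
t=manip.snapshot("top")[:,:,::-1].copy(); cv2.imwrite("pics/t2.png",t)
print(proj(k,[[.53,.1765,.01],[.518,.067,.028]]), manip.sense()["finger_gap"])
E
```

```text
t: 6.45
tcp_pos: [0.5384, 0.2555, 0.1951]
tool_rot: [0.743, 0.669, 0.002, 0.001]
force: [-1.3, -0.2, -0.8]
finger_gap: 0.154
gripper_force: 0.0
[[277.57704342 254.29165853]
 [277.21300002 347.57054008]] 0.15324476528158715
```

View pics/w2.png

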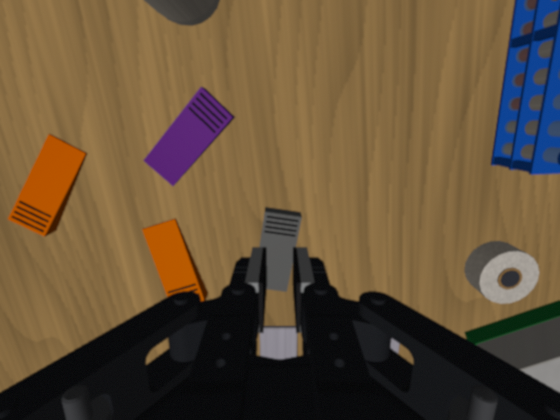

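The wedge's thick edge is at (265,208)–(301,212) and its thin end is near (277,290), with the ear at (278,342) behind the fingers. It looks nearly square. Quantifying.

Run:
```python
from meas import *
k=manip.get_calibration("wrist"); im=cv2.imread("pics/w2.png")
# side edges by row, z interpolated
g=im.astype(int); sat=g.max(2)-g.min(2); v=g.mean(2)
m=(sat<25)&(v<140)
for r in (208,210,212,214,218,222,226,230,234,238,242):
    xs=np.where(m[r,250:315])[0]+250
    if len(xs):
        print(r,xs.min(),xs.max(),pt(k,(xs.min(),r),.018)[:2].round(4),pt(k,(xs.max(),r),.018)[:2].round(4))
for r in (282,284,286,288,290,292,294):
    xs=np.where(m[r,266:294])[0]+266; print(r,xs.min() if len(xs) else 0,xs.max() if len(xs) else 0,pt(k,(277,r),.003)[:2].round(4))
c=manip.get_calibration("top"); t=cv2.imread("pics/t2.png"); cv2.imwrite("pics/t2c.png",cv2.resize(t[195:255,180:280],None,fx=7,fy=7,interpolation=cv2.INTER_CUBIC))
```

```text
208 266 269 [0.5212 0.2335] [0.5243 0.2332]
210 266 284 [0.5209 0.2313] [0.5396 0.2294]
212 265 296 [0.5196 0.2293] [0.5519 0.2259]
214 265 299 [0.5194 0.2271] [0.5548 0.2234]
218 264 300 [0.5178 0.2228] [0.5555 0.2189]
222 263 299 [0.5162 0.2185] [0.5541 0.2146]
226 263 298 [0.5157 0.2141] [0.5526 0.2102]
230 262 298 [0.5141 0.2097] [0.5522 0.2057]
234 261 297 [0.5125 0.2053] [0.5507 0.2013]
238 261 296 [0.512  0.2008] [0.5493 0.1968]
242 260 295 [0.5103 0.1963] [0.5478 0.1924]
282 266 287 [0.5224 0.138 ]
284 266 287 [0.5221 0.1354]
286 266 286 [0.5218 0.1328]
288 266 286 [0.5215 0.1302]
290 279 286 [0.5212 0.1275]
292 0 0 [0.5209 0.1249]
294 0 0 [0.5207 0.1222]
```

View pics/t2c.png

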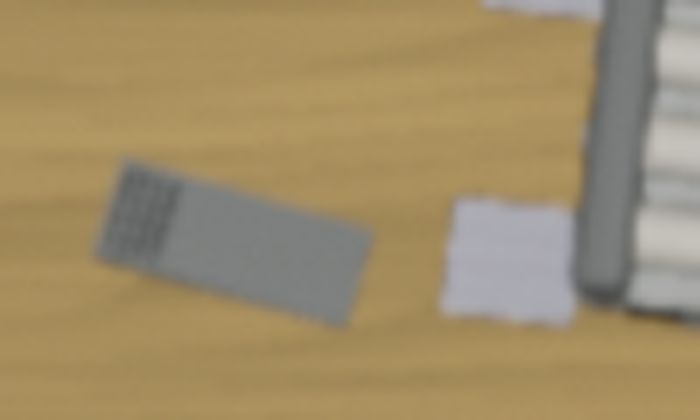

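Run:
```python
from meas import *
a=cv2.imread("pics/top0.png");b=cv2.imread("pics/t2.png");d=cv2.absdiff(a,b).max(2); ys,xs=np.where(d>40); print(len(xs), xs.min() if len(xs) else 0,xs.max() if len(xs) else 0)
c=manip.get_calibration("top"); s=manip.sense(); print(proj(c,[s["tcp_pos"]]), s["t"])
t=manip.snapshot("top")[:,:,::-1].copy(); d=cv2.absdiff(a,t).max(2); print((d>40).sum()); cv2.imwrite("pics/t3.png",t)
for im in (a,t):
    g=im.astype(int); sat=g.max(2)-g.min(2); v=g.mean(2)
    m=((sat<30)&(v<150)).astype(np.uint8); m[:205]=0;m[250:]=0;m[:,:185]=0;m[:,240:]=0
    q=max(cv2.findContours(m,0,1)[0],key=cv2.contourArea); print(cv2.minAreaRect(q)); 
    p=cv2.approxPolyN(cv2.convexHull(q),4)[0]; print([(list(u),pt(c,u,.003 if u[0]>215 else .019)[:2].round(4)) for u in p])
```

```text
27209 0 306
[[168.51357541 211.09847308]] 6.55
27195
((212.7960662841797, 229.4246826171875), (37.20567321777344, 14.8079195022583), 16.189205169677734)
[([np.int32(233), np.int32(228)], array([0.5324, 0.1229])), ([np.int32(229), np.int32(241)], array([0.4965, 0.1326])), ([np.int32(193), np.int32(232)], array([0.5174, 0.2287])), ([np.int32(197), np.int32(217)], array([0.5586, 0.2198]))]
((212.8207550048828, 229.3773651123047), (37.22470474243164, 14.56021785736084), 15.945395469665527)
[([np.int32(233), np.int32(227)], array([0.5352, 0.123 ])), ([np.int32(229), np.int32(241)], array([0.4965, 0.1326])), ([np.int32(192), np.int32(231)], array([0.52  , 0.2316])), ([np.int32(198), np.int32(217)], array([0.5586, 0.2171]))]
```

The squeeze jammed on friction and left the wedge at −104°. Top view: thick corners (192,231) and (198,217), thin corners (233,227) and (229,241). Nothing else is disturbed. A wide two-finger push on the thick end meets its −x corner first and will swing the wedge flush to the push line, so I'll push now.

```bash
python3 -m handwheel '[[0,5,-20,0,0,0,0.25],[0,0,-30,0,0,0,0.25],[0,0,-30,0,0,0,0.25],[0,0,-30,0,0,0,0.25],[0,0,-30,0,0,0,0.25],[0,0,-25,0,0,0,0.25],[0,0,-15,0,0,0,0.25],[0,0,-8,0,0,0,0.25],[0,0,-2,0,0,0,0.25],[0,0,0,0,0,0,0.25]]'
python3 -m handwheel '[[-0.6,-6,0,0,0,0,0.25],[-0.6,-6,0,0,0,0,0.25],[-0.6,-6,0,0,0,0,0.25],[-0.6,-6,0,0,0,0,0.25],[-0.6,-6,0,0,0,0,0.25],[-0.6,-6,0,0,0,0,0.25],[-0.6,-6,0,0,0,0,0.25],[-0.6,-5,0,0,0,0,0.25],[-0.5,-4,0,0,0,0,0.25],[0,0,0,0,0,0,0.25]]'
python3 - <<'E'
from meas import *
k=manip.get_calibration("wrist"); w=manip.snapshot("wrist")[:,:,::-1].copy(); cv2.imwrite("pics/w3.png",w)
t=manip.snapshot("top")[:,:,::-1].copy(); cv2.imwrite("pics/t4.png",t)
c=cv2.resize(t[195:255,180:280],None,fx=7,fy=7,interpolation=cv2.INTER_CUBIC)
o=np.zeros((600,700,3),np.uint8); o[:420]=c; o[420:600,:240]=cv2.resize(w,(240,180)); cv2.imwrite("pics/v4.png",o)
E
```

```text
t: 7.85
tcp_pos: [0.538, 0.2599, 0.0039]
tool_rot: [0.743, 0.669, 0.0, 0.0]
force: [-0.9, -0.8, 0.2]
finger_gap: 0.246
gripper_force: 0.0
t: 9.1
tcp_pos: [0.5321, 0.2084, 0.0032]
tool_rot: [0.743, 0.669, -0.0, -0.0]
force: [-0.0, -0.3, 0.6]
finger_gap: 0.25
gripper_force: 0.0
```

View pics/v4.png

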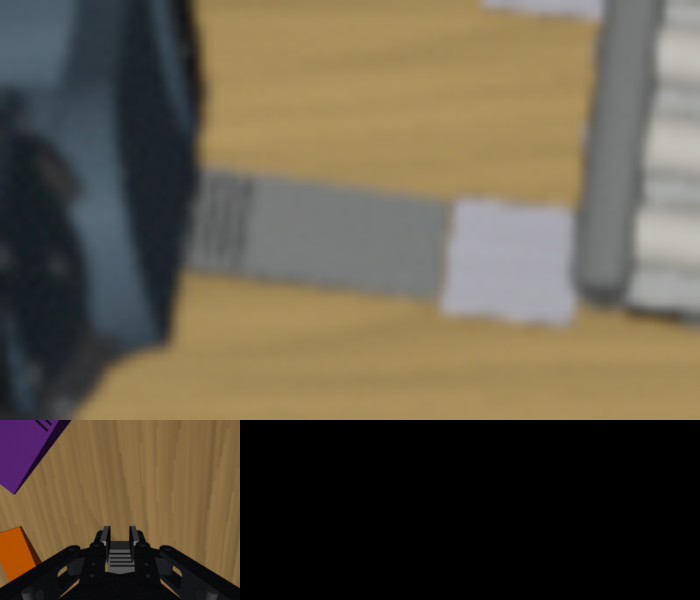

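The wedge now lies square, running from the fingers at (195,220) to the ear at (445,250). Checking its lateral offset against the foot line numerically.

Run:
```python
from h import *
c=manip.get_calibration("top"); f=lambda u,v:((u+.5)/7-.5+180,(v+.5)/7-.5+195)
for a,z in [((250,176),.015),((250,276),.015),((440,202),.0035),((440,300),.0035)]: print(pt(c,f(*a),z).round(4))
for a in [(455,197),(441,312),(572,325)]: print("ear",pt(c,f(*a),.028).round(4))
```

```text
[0.5525 0.1704 0.015 ]
[0.5133 0.1689 0.015 ]
[0.5452 0.0975 0.0035]
[0.5067 0.0965 0.0035]
ear [0.5426 0.0897 0.028 ]
ear [0.4982 0.0939 0.028 ]
ear [0.4938 0.0442 0.028 ]
```

The wedge is square to about 1° but about 4.5 mm too far +x of the foot line. Now that it is aligned, a light closing straddle centred on the line will shift it sideways.

```bash
python3 -m handwheel '[[0.5,5,0,0,0,0,0.25],[0,0,30,0,0,0,0.4],[0,0,35,0,0,0,0.7],[-3,-29,0,0,0,0,0.8],[-3,-29,0,0,0,0,0.8],[0,0,-25,0,0,0,0.8],[0,0,-20,0,0,0,0.8],[0,0,-12,0,0,0,0.8],[0,0,-6,0,0,0,0.8],[0,0,0,0,0,0,0.7]]' 20
python3 -m handwheel '[[0,0,0,0,0,0,0.65],[0,0,0,0,0,0,0.6],[0,0,0,0,0,0,0.57],[0,0,0,0,0,0,0.55],[0,0,0,0,0,0,0.53],[0,0,0,0,0,0,0.51],[0,0,0,0,0,0,0.5],[0,0,0,0,0,0,0.49],[0,0,0,0,0,0,0.485],[0,0,0,0,0,0,0.48]]' 20
python3 -m handwheel '[[0,0,0,0,0,0,0.55],[0,0,0,0,0,0,0.65],[0,0,0,0,0,0,0.7],[0,0,0,0,0,0,0.7],[0,0,30,0,0,0,0.7],[0,0,35,0,0,0,0.6],[3,29,0,0,0,0,0.4],[3,29,0,0,0,0,0.25],[1,10,0,0,0,0,0.25],[0,0,0,0,0,0,0.25]]'
python3 - <<'E'
from meas import *
t=manip.snapshot("top")[:,:,::-1].copy(); cv2.imwrite("pics/t5.png",t)
cv2.imwrite("pics/v5.png",cv2.resize(t[195:255,180:280],None,fx=7,fy=7,interpolation=cv2.INTER_CUBIC))
E
```

```text
t: 10.45
tcp_pos: [0.5267, 0.156, 0.0052]
tool_rot: [0.743, 0.669, -0.0, -0.0]
force: [-0.2, -0.2, 0.1]
finger_gap: 0.698
gripper_force: 0.0
t: 11.7
tcp_pos: [0.5267, 0.1558, 0.0053]
tool_rot: [0.743, 0.669, -0.0, -0.0]
force: [0.2, -0.3, 0.7]
finger_gap: 0.483
gripper_force: 0.3
t: 12.95
tcp_pos: [0.5334, 0.224, 0.0701]
tool_rot: [0.743, 0.67, -0.0, -0.0]
force: [0.1, 0.1, -0.5]
finger_gap: 0.252
gripper_force: 0.0
```

View pics/v5.png

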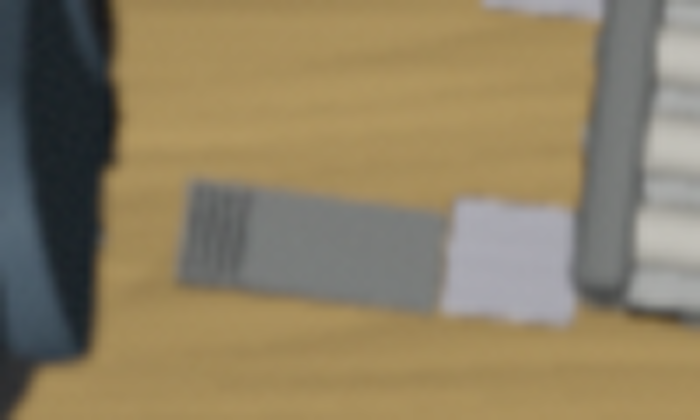

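The wedge has moved into line: thick corners (190,180)/(178,284), thin corners (445,214)/(438,312), centred on the ear to within about 1 mm. Now I'll push from behind, slowly once near contact.

```bash
python3 -m handwheel '[[0,0,-25,0,0,0,0.25],[0,0,-25,0,0,0,0.25],[0,0,-12,0,0,0,0.25],[0,0,-3,0,0,0,0.25],[-0.4,-8,0,0,0,0,0.25],[-0.8,-8,0,0,0,0,0.25],[-0.8,-8,0,0,0,0,0.25],[-0.8,-8,0,0,0,0,0.25],[-0.8,-8,0,0,0,0,0.25],[-0.6,-6,0,0,0,0,0.25]]'
python3 -m handwheel '[[0,-0.5,0,0,0,0,0.25],[-0.1,-0.5,0,0,0,0,0.25],[0,-0.5,0,0,0,0,0.25],[-0.1,-0.5,0,0,0,0,0.25],[0,-0.5,0,0,0,0,0.25],[-0.1,-0.5,0,0,0,0,0.25],[0,-0.5,0,0,0,0,0.25],[-0.1,-0.5,0,0,0,0,0.25],[0,0,0,0,0,0,0.25],[0,0,0,0,0,0,0.25]]'
```

```text
t: 14.25
tcp_pos: [0.5295, 0.1772, 0.0054]
tool_rot: [0.743, 0.669, 0.0, -0.0]
force: [-0.4, 0.4, -0.1]
finger_gap: 0.253
gripper_force: 0.4
t: 15.5
tcp_pos: [0.5291, 0.1738, 0.0053]
tool_rot: [0.743, 0.669, -0.0, 0.0]
force: [0.9, -0.5, -0.5]
finger_gap: 0.244
gripper_force: 0.0
```

```bash
python3 -m handwheel '[[0,-0.5,0,0,0,0,0.25],[-0.1,-0.5,0,0,0,0,0.25],[0,-0.5,0,0,0,0,0.25],[-0.1,-0.5,0,0,0,0,0.25],[0,-0.5,0,0,0,0,0.25],[-0.1,-0.5,0,0,0,0,0.25],[0,-0.5,0,0,0,0,0.25],[-0.1,-0.5,0,0,0,0,0.25],[0,0,0,0,0,0,0.25],[0,0,0,0,0,0,0.25]]'
```

```text
t: 16.75
tcp_pos: [0.5287, 0.1697, 0.0053]
tool_rot: [0.743, 0.669, -0.0, 0.0]
force: [0.9, 0.1, -0.1]
finger_gap: 0.247
gripper_force: 0.1
```

```bash
python3 -m handwheel '[[0,-0.5,0,0,0,0,0.25],[-0.1,-0.5,0,0,0,0,0.25],[0,-0.5,0,0,0,0,0.25],[-0.1,-0.5,0,0,0,0,0.25],[0,-0.5,0,0,0,0,0.25],[-0.1,-0.5,0,0,0,0,0.25],[0,-0.5,0,0,0,0,0.25],[-0.1,-0.5,0,0,0,0,0.25],[0,0,0,0,0,0,0.25],[0,0,0,0,0,0,0.25]]'
```

```text
t: 18.0
tcp_pos: [0.5283, 0.1657, 0.0053]
tool_rot: [0.743, 0.669, -0.0, 0.0]
force: [-0.1, 0.0, 0.2]
finger_gap: 0.25
gripper_force: 0.0
```

```bash
python3 -m handwheel '[[0,-0.5,0,0,0,0,0.25],[-0.1,-0.5,0,0,0,0,0.25],[0,-0.5,0,0,0,0,0.25],[-0.1,-0.5,0,0,0,0,0.25],[0,-0.5,0,0,0,0,0.25],[-0.1,-0.5,0,0,0,0,0.25],[0,-0.5,0,0,0,0,0.25],[-0.1,-0.5,0,0,0,0,0.25],[0,0,0,0,0,0,0.25],[0,0,0,0,0,0,0.25]]'
```

```text
t: 19.25
tcp_pos: [0.5279, 0.1617, 0.0053]
tool_rot: [0.743, 0.669, -0.0, 0.0]
force: [-0.5, -0.8, -0.6]
finger_gap: 0.25
gripper_force: 0.0
```

```bash
python3 -m handwheel '[[0,-0.5,0,0,0,0,0.25],[-0.1,-0.5,0,0,0,0,0.25],[0,-0.5,0,0,0,0,0.25],[-0.1,-0.5,0,0,0,0,0.25],[0,-0.5,0,0,0,0,0.25],[-0.1,-0.5,0,0,0,0,0.25],[0,-0.5,0,0,0,0,0.25],[-0.1,-0.5,0,0,0,0,0.25],[0,0,0,0,0,0,0.25],[0,0,0,0,0,0,0.25]]'
```

```text
t: 20.5
tcp_pos: [0.5275, 0.1578, 0.0053]
tool_rot: [0.743, 0.669, -0.0, 0.0]
force: [0.4, 0.1, -0.8]
finger_gap: 0.253
gripper_force: 0.0
```

```bash
python3 -m handwheel '[[0,-0.5,0,0,0,0,0.25],[-0.1,-0.5,0,0,0,0,0.25],[0,-0.5,0,0,0,0,0.25],[-0.1,-0.5,0,0,0,0,0.25],[0,-0.5,0,0,0,0,0.25],[-0.1,-0.5,0,0,0,0,0.25],[0,-0.5,0,0,0,0,0.25],[-0.1,-0.5,0,0,0,0,0.25],[0,0,0,0,0,0,0.25],[0,0,0,0,0,0,0.25]]'
python3 - <<'E'
from meas import *
t=manip.snapshot("top")[:,:,::-1].copy(); cv2.imwrite("pics/t6.png",t)
a=cv2.imread("pics/top0.png")
def ear(im):
    o=[]
    for b in ((240,218,266,244),(245,176,270,200)):
        p=im[b[1]:b[3],b[0]:b[2]].astype(int); m=(p[:,:,0]>130)&((p.max(2)-p.min(2))<45); ys,xs=np.where(m); o.append((len(xs),xs.mean().round(2)+b[0],ys.mean().round(2)+b[1]))
    return o
print(ear(a),ear(t))
E
```

```text
t: 21.75
tcp_pos: [0.5272, 0.1538, 0.0053]
tool_rot: [0.743, 0.669, 0.0, 0.0]
force: [-0.3, 0.8, 0.4]
finger_gap: 0.251
gripper_force: 0.3
[(286, np.float64(252.42), np.float64(232.08)), (262, np.float64(257.87), np.float64(188.61))] [(318, np.float64(252.12), np.float64(231.9)), (281, np.float64(257.94), np.float64(188.32))]
```

```bash
python3 -m handwheel '[[0,-0.5,0,0,0,0,0.25],[-0.1,-0.5,0,0,0,0,0.25],[0,-0.5,0,0,0,0,0.25],[-0.1,-0.5,0,0,0,0,0.25],[0,-0.5,0,0,0,0,0.25],[-0.1,-0.5,0,0,0,0,0.25],[0,-0.5,0,0,0,0,0.25],[-0.1,-0.5,0,0,0,0,0.25],[0,0,0,0,0,0,0.25],[0,0,0,0,0,0,0.25]]'
```

```text
t: 23.05
tcp_pos: [0.5271, 0.1514, 0.0054]
tool_rot: [0.744, 0.669, 0.001, -0.0]
force: [1.3, 10.2, -0.8]
finger_gap: 0.247
gripper_force: 4.8
```

10 N means the wedge is snug. I'll back off along the push line, lift, and look.

```bash
python3 -m handwheel '[[0.2,2,0,0,0,0,0.25],[0.5,5,0,0,0,0,0.25],[1,15,0,0,0,0,0.25],[3,25,10,0,0,0,0.25],[0,10,40,0,0,0,0.1],[0,0,40,0,0,0,0],[0,0,20,0,0,0,0],[0,0,0,0,0,0,0],[0,0,0,0,0,0,0],[0,0,0,0,0,0,0]]' 20
python3 - <<'E'
from meas import *
t=manip.snapshot("top")[:,:,::-1].copy(); cv2.imwrite("pics/t7.png",t)
s=manip.snapshot("scene")[:,:,::-1].copy(); cv2.imwrite("pics/s7.png",s)
o=np.zeros((600,700,3),np.uint8); o[:300]=cv2.resize(t[195:255,180:320],None,fx=5,fy=5,interpolation=cv2.INTER_CUBIC); o[300:600,:600]=cv2.resize(s[190:250,260:380],None,fx=5,fy=5,interpolation=cv2.INTER_CUBIC); cv2.imwrite("pics/v7.png",o)
a=cv2.imread("pics/top0.png"); b=(240,170,400,270); f=lambda i:cv2.cvtColor(i[165:260,240:380],cv2.COLOR_BGR2GRAY).astype(np.float32)
print("mixer shift px",cv2.phaseCorrelate(f(a),f(t)))
E
```

```text
t: 24.3
tcp_pos: [0.5304, 0.2067, 0.1139]
tool_rot: [0.743, 0.669, -0.001, -0.001]
force: [-0.1, 0.2, 0.2]
finger_gap: 0.003
gripper_force: 0.0
mixer shift px ((0.008566389319241807, -0.013449521869866032), 0.9686735652525116)
```

View pics/v7.png

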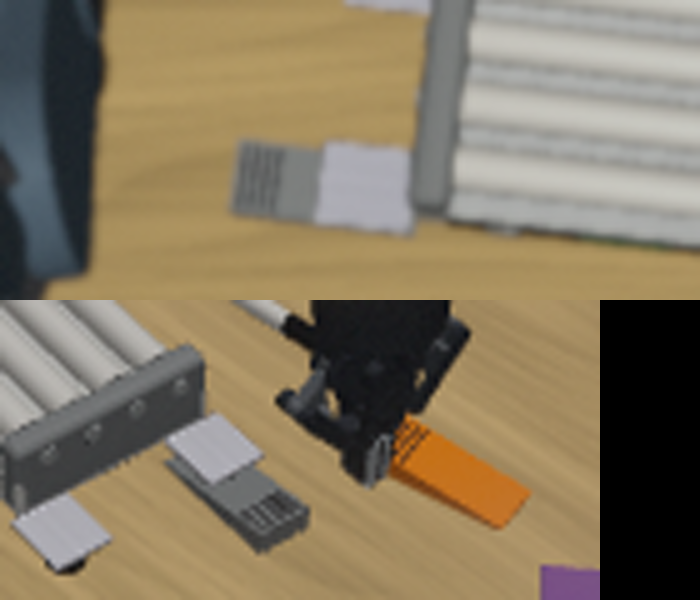

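The wedge is seated squarely under the ear (crop (245,180) to (320,185)), and the mixer shift is 0.01 px. Now I'll press on the ear.

```bash
python3 -m handwheel '[[-3,-35,0,0,0,0,0],[-3,-35,0,0,0,0,0],[-3,-35,0,0,0,0,0],[-3,-33,0,0,0,0,0],[0,0,-25,0,0,0,0],[0,0,-25,0,0,0,0],[0,0,-20,0,0,0,0],[0,0,-10,0,0,0,0],[0,0,-2,0,0,0,0],[0,0,0,0,0,0,0]]' 20
python3 -m handwheel '[[0,0,-0.5,0,0,0,0],[0,0,-0.5,0,0,0,0],[0,0,-0.5,0,0,0,0],[0,0,-0.5,0,0,0,0],[0,0,-0.5,0,0,0,0],[0,0,-0.5,0,0,0,0],[0,0,-0.5,0,0,0,0],[0,0,0,0,0,0,0],[0,0,0,0,0,0,0],[0,0,0,0,0,0,0]]'
```

```text
t: 25.65
tcp_pos: [0.5197, 0.0688, 0.0336]
tool_rot: [0.743, 0.669, 0.0, 0.0]
force: [0.0, -0.3, -0.0]
finger_gap: -0.001
gripper_force: 0.0
t: 26.9
tcp_pos: [0.5194, 0.0688, 0.0298]
tool_rot: [0.743, 0.669, 0.0, 0.0]
force: [-0.1, -0.2, 0.7]
finger_gap: -0.003
gripper_force: 0.0
```

```bash
python3 -m handwheel '[[0,0,-0.5,0,0,0,0],[0,0,-0.5,0,0,0,0],[0,0,-0.5,0,0,0,0],[0,0,-0.5,0,0,0,0],[0,0,-0.5,0,0,0,0],[0,0,-0.3,0,0,0,0],[0,0,0,0,0,0,0],[0,0,0,0,0,0,0],[0,0,0,0,0,0,0],[0,0,0,0,0,0,0]]'
```

```text
t: 28.15
tcp_pos: [0.5194, 0.0688, 0.028]
tool_rot: [0.743, 0.669, 0.0, 0.0]
force: [-1.5, -0.4, 9.1]
finger_gap: 0.004
gripper_force: 4.4
```

```bash
python3 -m handwheel '[[0,0,-0.2,0,0,0,0],[0,0,-0.1,0,0,0,0],[0,0,0,0,0,0,0],[0,0,0,0,0,0,0],[0,0,0,0,0,0,0],[0,0,0,0,0,0,0],[0,0,0,0,0,0,0],[0,0,0,0,0,0,0],[0,0,0,0,0,0,0],[0,0,0,0,0,0,0]]'
```

```text
t: 29.4
tcp_pos: [0.5194, 0.0688, 0.028]
tool_rot: [0.743, 0.669, 0.0, 0.0]
force: [-2.6, 0.7, 11.6]
finger_gap: -0.003
gripper_force: 5.5
```

11.6 N with no dip: z stayed at 28.0 mm. Coming away, then a last check.

```bash
python3 -m handwheel '[[0,0,1,0,0,0,0],[0,0,3,0,0,0,0],[0,0,15,0,0,0,0],[0,0,30,0,0,0,0],[0,0,40,0,0,0,0],[0,20,40,0,0,0,0],[0,40,30,0,0,0,0],[0,40,10,0,0,0,0],[0,40,0,0,0,0,0],[0,0,0,0,0,0,0]]'
python3 - <<'E'
from meas import *
t=manip.snapshot("top")[:,:,::-1].copy(); cv2.imwrite("pics/t8.png",t)
g=lambda i,b:cv2.cvtColor(i[b[1]:b[3],b[0]:b[2]],cv2.COLOR_BGR2GRAY).astype(np.float32)
a=cv2.imread("pics/top0.png"); p=cv2.imread("pics/t7.png")
print(cv2.phaseCorrelate(g(a,(240,165,380,260)),g(t,(240,165,380,260))), cv2.phaseCorrelate(g(p,(222,215,262,250)),g(t,(222,215,262,250))))
E
```

```text
t: 30.65
tcp_pos: [0.5191, 0.2112, 0.1968]
tool_rot: [0.742, 0.671, 0.001, 0.0]
force: [0.5, -1.3, 0.5]
finger_gap: 0.0
gripper_force: 0.0
((0.016817022811224547, 0.025339209889715164), 0.9639289757167852) ((-0.038971474288526764, 0.09213774178539325), 0.9723270455996196)
```

```bash
python3 -c "
from station import manip
print(manip.sign_off())"
```

```text
the job is handed in; nothing more can be done
None
```

The grey wedge is snug and square under the short foot, stopping at about 10 N of push. The ear held at 28.0 mm under an 11.6 N press with no dip. The mixer did not shift measurably, the arm is clear, and the job was handed in at about 31 s; before the push I squared the wedge by closing the fingers lightly on its sides on the bench, never lifting it.

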